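Wedge the swinging cabinet door

TASK

The small cabinet door hung on the post swings loose. Take the tapered wooden wedge from the bench and push or tap it, thin end first and flat on the bench, under the free end of the door, pointing along the door towards the hinge, until it jams the door at the angle where it stands; then let go. Leave the plain wooden block alone.

Things in the scene. Friction and masses are not known exactly. Their poses are not given: they have to be found in the camera images.
- wedge: tapered wooden wedge, 140 mm long, 32 mm wide, about 90 g, loose and flat on the bench. Origin: centre of its flat underside, z up. Its own x runs from the thick butt (x = -70 mm, 33 mm high, upright end face) to the thin tip (x = +70 mm, 5 mm high); the top falls evenly between.
- door: wooden door, 18 mm thick, on a fixed 170 mm high post: 170 mm from hinge axis to free end, lower edge 16 mm above the bench, top 131 mm; a knob stands 18 mm out of one face. Origin: on the hinge axis at bench level; its -y runs to the free end, z up. It swings lightly (0.5 N at the free end): push straight along it. Lifting it takes 3.5 N plus 5 N per mm, up to 6 mm.
- door_corner (a point): middle of the lower edge of the door's free end, 16 mm above the bench; its own x is level, along the door from free end to hinge, z up. The wedge's top meets it when the tip is about 55 mm under the door and jams within the next 10 mm; a push of about 15 N along the door jams it well, and friction holds it when let go.
- block: plain rectangular wooden block lying about 140 mm from the wedge, same wood, 90 mm long (its x), 44 mm wide, 26 mm high; origin at the centre of its underside. Not to be used or moved.

How it is judged:
By the outcome, as a careful person would: the job done as asked, in the order asked, and still so for the second after the job is handed in, with the robot touching nothing.
It also fails if it takes over 48 s, if anything falls off the work surface, if the arm or the gripper's body presses on something with over 40 N, if the wrist force passes 120 N, or if a joint passes its speed limit or range.

ROBOT

A 6-joint arm with a two-finger parallel gripper is mounted at the origin on a cart in front of the work surface, level with it; the furniture and walls round the work are solid. World frame = base frame: x ahead of the robot, y to its left, z up, the work surface at z = 0. Lengths are in m, angles in rad, forces in N, time in s.
With the tool pointing down it reaches from about 0.25 to 0.775 m from the base axis. Payload 4 kg.
Tool frame: the origin (TCP) lies on the centre line of the jaws, within the pads' length; the fingertips stand arm.finger_overhang ahead of it and the grasp point (between the pads) lies 2 mm behind it (arm.finger_overhang is the distance from the TCP to the fingertips, in m); x points along the fingers, y is the direction in which the jaws open and shut, and the axes are right-handed (so a half turn about x gives the same grasp; the last joint's range is limited). The gripper opens to 85 mm and grips with 20 to 120 N. Pads are 22 mm wide; open, the fingers measure 114 mm over their backs; the gripper's body (76 mm by 85 mm) begins 54 mm behind the grasp point. The pads swing forward as they close: fully open they stand 13 mm farther back than shut.
Start: joints at [1.107, 0.087, 1.371, -0, 1.684, -0.103], TCP at [0.194, 0.515, 0.248] pointing down, gripper open.
Joint ranges: [-3.1, 3.1], [-0.76, 2.03], [0.27, 2.55], [-1.08, 4.22], [0.17, 2.65], [-2.57, 2.57]. Speed limits (rad/s): [2.79, 2.79, 3.14, 3.14, 3.14, 3.14].

INTERFACE

Orientations are given as [roll, pitch, yaw] about the fixed x, y, z axes, in that order (R = Rz(yaw) Ry(pitch) Rx(roll)).
In Python, from plant import arm gives the robot as it stands.
- The arm moves only by the tool apply_moves, never from a script. Its argument "plan" is a list that holds one entry, the list of rows, each a list of 7 numbers: the shift along the world's x, y, z in mm, then the turn, a rotation vector about the world's x, y, z in degrees, then the finger opening in mm, from 0 to 85.4. In form: [[[dx, dy, dz, wx, wy, wz, fingers], ...]]. A call has 1 to 8 rows; each row shifts and turns the commanded pose from where the row before left it; what a row does not reach is not made up. A row lasts 1/12 s, in which the tool goes at most 41.7 mm and 7.16 degrees, less where a joint would pass 70% of its speed; a pose out of reach is approached as far as the arm can. A call with a gripper value outside its range is refused whole. The fingers move at their own pace and stop on an object; "squeeze" is the grip in N (left out, the last holds). Time passes only in rows, so rows that do not move let the fingers close. It gives the time, the measured TCP pose, the force and the opening at its end, in the units of the state.
- arm.read_state(): the state, without advancing time (a new reading comes with each control period).
- arm.get_image(name): name is "scene" or "top" or "wrist"; returns a dict with "image" (400x640x3 uint8, blue, green, red), "range_z" (400x640 float32, m along the optical axis (not along the pixel's ray), 0 where there is no reading), "intrinsics" (3x3 intrinsics, pixels), "view" (4x4, takes a point from world to camera coordinates). Camera axes: x right, y down, z forward; pixel columns grow to the right and rows downward; lengths in m; the calibration is good to about 2 mm. A picture is of the moment at which its call begins.
- arm.sign_off(): hands the job in, once; it reports no verdict.
Trained networks look in the newest picture that a camera, given by its name, has taken for a name from the list of things; names that differ only in an ending like _2 or _b are one class to them, and where a whole thing is asked for, a point or a joint stands for the part that bears it (a point fixed in the world has none). Each returns a list of dicts, best first, with "confidence" (0 to 1); they miss things now and then, are a little off and sometimes report something else, mostly with a low value. They report only what shows in the picture. A call takes as long as a camera call.
- arm.spot_in(camera, label): "box" ([left, top, right, bottom] in pixels, round what is visible of it).
- arm.silhouettes(camera, label): "mask" (400x640 bool, what is visible of it) and "box" ([left, top, right, bottom] in pixels, round what is visible of it).
The state is a dict: "time": time; "q": joint angles; "dq": joint speeds; "joint_torque": joint torques, N m; "eef_pos": TCP position; "orientation": TCP orientation; "wrist_force": force on the tool from outside, world axes, zero at the start; "moment": the same for the moment, N m; "opening": finger opening in m.
Only numpy, scipy, OpenCV 4.12 (cv2) and the standard library are available. Lean on these libraries where they do the work, as an engineer would, in place of code of your own. Each camera call takes 0.05 s, during which the arm holds its last target. There are 200 camera calls.

## Working session

There is one attempt and no reset: what is moved stays moved. The work goes in short steps, Python scripts to look and compute and a tool call to move; the robot and the scene stay as the last step left them, time stands still between calls to the robot, and variables do not carry over. Pictures are saved under pics/ and viewed, about 8 in all and at most 12, crops included, and the job is handed in when it is done.

Besides the shell and the picture viewer there is one more tool, called after "Emit:" as a command line: name --argument value ..., lists and objects as JSON in quotes. apply_moves: Moves the arm, as the interface text tells. Its arguments: {"type":"object","properties":{"plan":{"type":"array","items":{"type":"array","items":{"type":"array","items":{"type":"number"}}}},"squeeze":{"type":"number"}},"required":["plan"]}

```bash
mkdir -p pics; ls
cat > h.py <<'E'
import numpy as np, cv2
from plant import arm
def pts(d,mask):
    v,u=np.nonzero(mask&(d["range_z"]>0)); z=d["range_z"][v,u]; K=d["intrinsics"]
    p=np.c_[(u-K[0,2])/K[0,0]*z,(v-K[1,2])/K[1,1]*z,z]; V=d["view"]
    return (p-V[:3,3])@V[:3,:3]
E
python3 - <<'E'
from h import *
print(arm.read_state(), arm.finger_overhang)
ims=[]
for c in ["top","scene"]:
    d=arm.get_image(c); ims.append(d["image"])
    for n in ["wedge","door","block"]:
        for r in arm.silhouettes(c,n)[:2]:
            p=pts(d,r["mask"]); print(c,n,round(r["confidence"],2),np.round(r["box"]),len(p))
            if len(p)<20: continue
            q=p[p[:,2]>0.003]
            rect=cv2.minAreaRect((q[:,:2]*1000).astype(np.float32))
            print("  med",np.round(np.median(q,0),3),"zmax",np.round(np.percentile(q[:,2],[2,50,98]),3),"rect",np.round(rect[0],1),np.round(rect[1],1),round(rect[2],1))
cv2.imwrite("pics/a.png",cv2.resize(np.vstack(ims),(480,600)))
E
```

```text
pics
{'time': 0.0, 'q': array([ 1.10689620e+00,  8.79382832e-02,  1.37227017e+00, -8.18916173e-06,
        1.68358977e+00, -1.03085836e-01]), 'dq': array([-0.00121499,  0.00088046,  0.00091892, -0.00127284,  0.0004445 ,
        0.00092835]), 'joint_torque': array([-4.85316450e-04, -3.51876140e+01, -3.13265061e+01, -3.74282617e-04,
        1.10083926e-02, -1.38572085e-05]), 'eef_pos': array([0.19396116, 0.51416951, 0.24714014]), 'orientation': array([-1.6701919 ,  1.56859075, -2.0310071 ]), 'wrist_force': array([-0.87624933, -0.03140236, -1.0281723 ]), 'moment': array([-0.00594346,  0.06256734,  0.03009988]), 'opening': 0.08523639838728173} 0.017
top wedge 0.66 [395. 164. 463. 182.] 979
  med [ 0.574 -0.15   0.018] zmax [0.004 0.018 0.032] rect [ 576. -146.] [138.3  33.8] 88.4
top door 0.85 [221. 187. 303. 212.] 1256
  med [0.51  0.213 0.129] zmax [0.03  0.129 0.133] rect [504.2 217.9] [161.6  36.1] 80.0
top block 0.93 [402. 219. 448. 246.] 903
  med [ 0.441 -0.125  0.025] zmax [0.01  0.025 0.028] rect [ 441.3 -126.9] [90.7 44.3] 78.1
scene wedge 0.93 [397. 261. 465. 321.] 1500
  med [ 0.568 -0.166  0.019] zmax [0.004 0.019 0.033] rect [ 573.7 -147.1] [140.5  35.2] 88.9
scene wedge 0.47 [275. 121. 309. 211.] 1817
  med [0.503 0.191 0.092] zmax [0.02  0.092 0.133] rect [544.5 305.6] [356.5  47.1] 69.5
scene door 0.94 [275. 124. 313. 210.] 1803
  med [0.503 0.19  0.092] zmax [0.021 0.092 0.133] rect [507.5 229.4] [191.1  39.1] 77.3
scene block 0.73 [340. 283. 388. 341.] 1537
  med [ 0.434 -0.135  0.026] zmax [0.005 0.026 0.029] rect [ 438.9 -128.4] [91.1 44.7] 78.3
```

View pics/a.png

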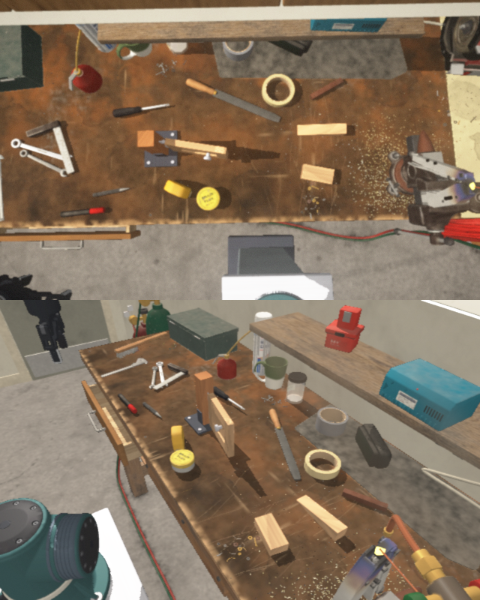

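The door's free end points toward -y with the knob on the robot side. The wedge lies along y, right of the door. Next I'll fit the axes precisely.

```bash
cat >> h.py <<'E'
def fit(d,mask,zlo,zhi):
    p=pts(d,mask); p=p[(p[:,2]>zlo)&(p[:,2]<zhi)]*1000
    vx,vy,x,y=cv2.fitLine(p[:,:2].astype(np.float32),cv2.DIST_HUBER,0,.01,.01).ravel()
    if vy<0: vx,vy=-vx,-vy
    t=(p[:,:2]-[x,y])@[vx,vy]
    n=(p[:,:2]-[x,y])@[vy,-vx]
    return p,(vx,vy),np.array([x,y]),t,n
def door(c="top",zlo=.124):
    d=arm.get_image(c); m=arm.silhouettes(c,"door")[0]["mask"]
    m=cv2.erode(m.astype(np.uint8),np.ones((2,2)))>0
    p,v,o,t,n=fit(d,m,zlo,.138)
    e=o+np.array(v)*np.percentile(t,.5); e2=o+np.array(v)*np.percentile(t,99.5)
    print(c,"door ang",np.degrees(np.arctan2(v[1],v[0])).round(2),"free",e.round(1),"far",e2.round(1),"n",np.percentile(n,[1,99]).round(1),len(p))
def wedge(c="top"):
    d=arm.get_image(c); m=arm.silhouettes(c,"wedge")[0]["mask"]
    p,v,o,t,n=fit(d,m,.003,.045)
    a,b=np.percentile(t,[.5,99.5]); n1,n2=np.percentile(n,[1,99])
    print(c,"wedge ang",np.degrees(np.arctan2(v[1],v[0])).round(2),"ends",(o+np.array(v)*a).round(1),(o+np.array(v)*b).round(1),"n",n1.round(1),n2.round(1),"z at ends",np.median(p[t<a+10,2]).round(1),np.median(p[t>b-10,2]).round(1))
E
python3 - <<'E'
from h import *
for c in ["top","scene"]: door(c); wedge(c)
from scipy.spatial.transform import Rotation as R
s=arm.read_state(); M=R.from_euler('xyz',s["orientation"]).as_matrix(); print(M.round(3))
E
```

```text
top door ang 79.96 free [497.9 137.9] far [525.7 295.3] n [-7.4  8. ] 659
top wedge ang 86.88 ends [ 570.5 -214.1] [578.  -76.9] n -15.3 17.8 z at ends 31.1 5.2
scene door ang 80.21 free [494.9 135.5] far [521.3 288.4] n [-7.   9.8] 412
scene wedge ang 85.98 ends [ 563.5 -216.6] [573.2 -78.5] n -12.2 22.4 z at ends 26.1 6.6
[[ 0.     0.353  0.936]
 [ 0.     0.936 -0.353]
 [-1.     0.     0.   ]]
```

Emit:
apply_moves --plan '[[[19, -35.5, -2.5, 0, 0, -3.6, 80], [19, -35.5, -2.5, 0, 0, -3.6, 80], [19, -35.5, -2.5, 0, 0, -3.6, 80], [19, -35.5, -2.5, 0, 0, -3.6, 80], [19, -35.5, -2.5, 0, 0, -3.6, 80], [19, -35.5, -2.5, 0, 0, -3.6, 80], [19, -35.5, -2.5, 0, 0, -3.6, 80], [19, -35.5, -2.5, 0, 0, -3.6, 80]]]'

```text
time: 1.47
eef_pos: [0.3466, 0.2289, 0.2285]
orientation: [1.343, 1.569, 0.477]
wrist_force: [0.9, 0.7, -0.1]
opening: 0.08
```

Emit:
apply_moves --plan '[[[19, -35.5, -2.5, 0, 0, -3.6, 80], [19, -35.5, -2.5, 0, 0, -3.6, 80], [19, -35.5, -2.5, 0, 0, -3.6, 80], [19, -35.5, -2.5, 0, 0, -3.6, 80], [19, -35.5, -2.5, 0, 0, -3.6, 80], [19, -35.5, -2.5, 0, 0, -3.6, 80], [19, -35.5, -2.5, 0, 0, -3.6, 80], [19, -35.5, -2.5, 0, 0, -3.6, 80]]]'

```text
time: 2.13
eef_pos: [0.4987, -0.0555, 0.2085]
orientation: [1.412, 1.57, 0.043]
wrist_force: [1.0, 0.5, 0.3]
opening: 0.08
```

Emit:
apply_moves --plan '[[[18, -35.5, -2.5, 0, 0, -3.6, 80], [18, -35.5, -2.5, 0, 0, -3.6, 80], [18, -35.5, -2.5, 0, 0, -3.6, 80], [18, -35.5, -2.5, 0, 0, -3.6, 80], [0, 0, 0, 0, 0, 0, 80], [0, 0, 0, 0, 0, 0, 80]]]'

```text
time: 2.63
eef_pos: [0.5702, -0.1972, 0.1967]
orientation: [-2.029, 1.568, 2.634]
wrist_force: [-0.8, -0.3, 0.1]
opening: 0.0797
```

```bash
cat >> h.py <<'E'
def st():
    from scipy.spatial.transform import Rotation as R
    s=arm.read_state(); M=R.from_euler('xyz',s["orientation"]).as_matrix()
    print("t",round(s["time"],2),"tcp",(s["eef_pos"]*1000).round(1),"jawang",np.degrees(np.arctan2(M[1,1],M[0,1])).round(2),"tool x",M[:,0].round(3),"F",s["wrist_force"].round(1),"open",round(s["opening"]*1000,1),"q",s["q"].round(2))
E
python3 - <<'E'
from h import *
st(); wedge("wrist"); wedge("top")
cv2.imwrite("pics/b.png",arm.get_image("wrist")["image"])
E
```

```text
t 2.63 tcp [ 570.2 -197.2  196.7] jawang -2.82 tool x [-0.002  0.001 -1.   ] F [-0.8 -0.3  0.1] open 79.7 q [-0.43  0.22  1.32  0.    1.6  -0.38]
wrist wedge ang 88.36 ends [ 573.  -213.9] [576.9 -76.3] n -15.7 15.6 z at ends 32.7 6.6
top wedge ang 87.36 ends [ 571.1 -214. ] [577.4 -77.1] n -14.7 17.4 z at ends 30.7 5.5
```

View pics/b.png

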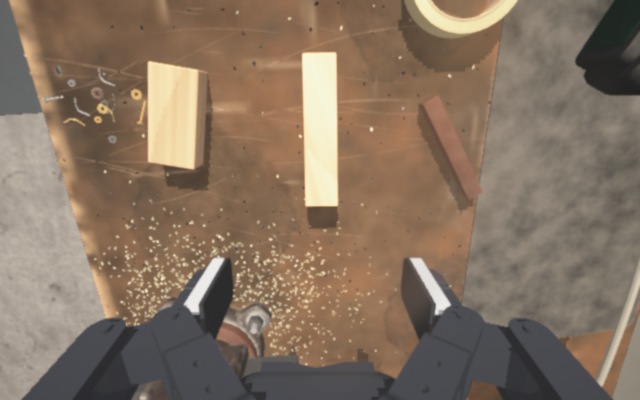

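Emit:
apply_moves --plan '[[[1, 0, -35, 0, 0, 0.8, 70], [1, 0, -35, 0, 0, 0, 70], [1, 0, -35, 0, 0, 0, 70], [0.5, 0, -30, 0, 0, 0, 70], [0, 0, -20, 0, 0, 0, 70], [0, 0, -12, 0, 0, 0, 70], [0, 0, -5, 0, 0, 0, 70], [0, 0, 0, 0, 0, 0, 70]]]'

```text
time: 3.55
eef_pos: [0.5734, -0.1946, 0.0261]
orientation: [-1.99, 1.57, 2.691]
wrist_force: [0.2, 0.7, -0.2]
opening: 0.0701
```

Emit:
apply_moves --plan '[[[0, 0, 0, 0, 0, 0, 20], [0, 0, 0, 0, 0, 0, 20], [0, 0, 0, 0, 0, 0, 20], [0, 0, 0, 0, 0, 0, 20], [0, 0, 0, 0, 0, 0, 20], [0, 0, 0, 0, 0, 0, 20]]]' --squeeze 60

```text
time: 4.05
eef_pos: [0.5752, -0.1961, 0.0288]
orientation: [1.198, 1.566, -0.406]
wrist_force: [-0.2, 0.6, 5.9]
opening: 0.0307
```

Run:
```python
from h import *
st(); wedge("wrist"); wedge("top"); door()
```

```text
t 4.05 tcp [ 575.2 -196.1   28.8] jawang -1.88 tool x [ 0.004 -0.002 -1.   ] F [-0.2  0.6  5.9] open 30.7 q [-0.42  0.35  1.51  0.    1.28 -0.39]
wrist wedge ang 88.68 ends [ 574.5 -213.3] [577.7 -78.2] n -15.6 15.5 z at ends 32.6 7.0
top wedge ang 88.84 ends [ 575.5 -196.1] [577.9 -77.1] n -15.9 16.3 z at ends 27.4 5.3
top door ang 79.81 free [498.1 137.8] far [526.7 296.8] n [-7.9  8.7] 714
```

Emit:
apply_moves --plan '[[[0, 0, 20, 0, 0, 0, 20], [0, 6, 20, 0, 0, 0, 20], [-10, 26, 0, 0, 0, -2, 20], [-17, 30, 0, 0, 0, -2, 20], [-20, 36, 0, 0, 0, -2, 20], [-20, 36, 0, 0, 0, -2, 20], [-20, 34, 0, 0, 0, -0.5, 20], [-15, 22, 0, 0, 0, 0, 20]]]'

```text
time: 5.02
eef_pos: [0.4693, -0.0028, 0.0658]
orientation: [-2.085, 1.569, 2.447]
wrist_force: [-0.6, 0.5, -0.3]
opening: 0.0305
```

Run:
```python
from h import *
st(); wedge("wrist"); wedge("top"); door(); door("wrist")
cv2.imwrite("pics/c.png",arm.get_image("wrist")["image"])
```

```text
t 5.02 tcp [469.3  -2.8  65.8] jawang -10.33 tool x [-0.002  0.001 -1.   ] F [-0.6  0.5 -0.3] open 30.5 q [-0.13  0.02  1.81  0.    1.31  0.05]
wrist wedge ang 168.92 ends [503.8 106.3] [472.7 112.4] n -9.8 4.8 z at ends 44.0 44.0
top wedge ang 35.88 ends [445.1  74. ] [499.7 113.5] n -17.3 28.2 z at ends 44.5 41.9
top door ang 79.94 free [498.  137.9] far [525.8 294.4] n [-7.6  8.6] 681Traceback (most recent call last):
  File "<stdin>", line 2, in <module>
  File "h.py", line 15, in door
    d=arm.get_image(c); m=arm.silhouettes(c,"door")[0]["mask"]
                          ~~~~~~~~~~~~~~~~~~~~~~~~~^^^
IndexError: list index out of range
```

```bash
sed -i 's/def wedge(c="top"):/def wedge(c="top",zl=.003,zh=.045):/; s/fit(d,m,.003,.045)/fit(d,m,zl,zh)/' h.py
python3 - <<'E'
from h import *
wedge("wrist",.03,.09); wedge("top",.03,.09); door("scene")
for c in("wrist","scene"): cv2.imwrite(f"pics/c_{c}.png",arm.get_image(c)["image"])
a=cv2.imread("pics/c_wrist.png");b=cv2.imread("pics/c_scene.png")[100:350,150:550]
cv2.imwrite("pics/c.png",np.vstack([cv2.resize(a,(480,300)),cv2.resize(b,(480,300))]))
E
```

```text
Traceback (most recent call last):
  File "h.py", line 21, in wedge
    d=arm.get_image(c); m=arm.silhouettes(c,"wedge")[0]["mask"]
                          ~~~~~~~~~~~~~~~~~~~~~~~~~~^^^
IndexError: list index out of range
```

Run:
```python
from h import *
ims={}
for c in("wrist","scene","top"):
    ims[c]=arm.get_image(c)["image"]
    for k in range(2):
        try: wedge(c,.03,.09); break
        except Exception as e: print(c,"miss")
a=ims["wrist"];b=ims["scene"][100:350,150:550]
cv2.imwrite("pics/c.png",np.vstack([cv2.resize(a,(480,300)),cv2.resize(b,(480,300))]))
```

```text
wrist wedge ang 80.3 ends [468.9 -23.2] [491.7 110.1] n -15.5 15.5 z at ends 70.1 44.5
scene wedge ang 81.92 ends [467.8 -27.8] [483.5  82.2] n -16.9 15.2 z at ends 59.7 50.3
top wedge ang 76.7 ends [476.   35.6] [494.  111.8] n -15.9 17.2 z at ends 56.0 42.8
```

View pics/c.png

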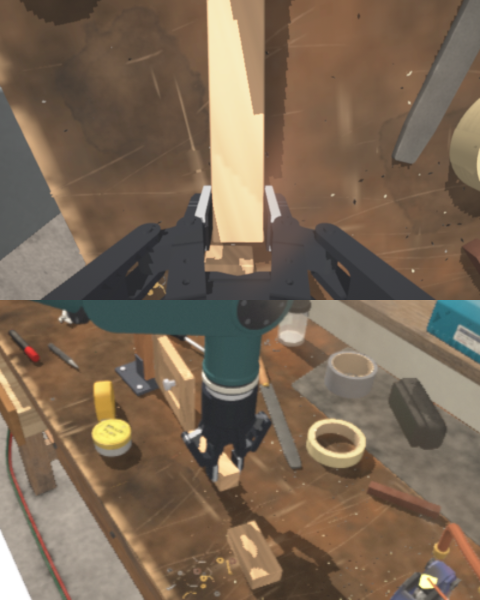

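Wrist view: wedge is held straight and level (columns 209–265, butt at row 240), aligned at 80.3° with the door's 80°. I'll lower and advance.

Emit:
apply_moves --plan '[[[1, 0, -12, 0, 0, -0.2, 20], [0, 0, -12, 0, 0, 0, 20], [0, 0, -8, 0, 0, 0, 20], [0, 0, -4, 0, 0, 0, 20], [0, 0, -2, 0, 0, 0, 20], [0, 0, 0, 0, 0, 0, 20]]]'

```text
time: 6.47
eef_pos: [0.4727, -0.0053, 0.0288]
orientation: [-1.086, 1.571, -2.841]
wrist_force: [0.1, 0.2, -0.6]
opening: 0.031
```

Run:
```python
from h import *
st(); wedge("wrist"); door()
```

```text
t 6.47 tcp [472.7  -5.3  28.8] jawang -10.56 tool x [-0. -0. -1.] F [ 0.1  0.2 -0.6] open 31.0 q [-0.13  0.07  1.84 -0.    1.23  0.05]
wrist wedge ang 80.06 ends [469.4 -22.4] [492.7 110.9] n -15.6 15.5 z at ends 32.6 7.1
top door ang 79.97 free [497.8 137.8] far [525.3 293.1] n [-7.4  7.8] 630
```

Emit:
apply_moves --plan '[[[1.7, 9.8, 0, 0, 0, 0, 20], [1.7, 9.8, 0, 0, 0, 0, 20], [1.7, 9.8, 0, 0, 0, 0, 20], [1.7, 9.8, 0, 0, 0, 0, 20], [1.7, 9.8, 0, 0, 0, 0, 20], [1.7, 9.8, 0, 0, 0, 0, 20], [1.0, 5.9, 0, 0, 0, 0, 20], [0, 0, 0, 0, 0, 0, 20]]]'

```text
time: 7.33
eef_pos: [0.4846, 0.0613, 0.0288]
orientation: [2.609, 1.568, 0.855]
wrist_force: [0.1, 1.7, 3.8]
opening: 0.0307
```

Run:
```python
from h import *
st(); door(); door("scene"); d=arm.get_image("scene")["image"]
w=arm.get_image("wrist")["image"]
cv2.imwrite("pics/d.png",np.vstack([cv2.resize(w,(480,300)),cv2.resize(d[100:250,200:440],(480,300))]))
```

```text
t 7.33 tcp [484.6  61.3  28.8] jawang -10.48 tool x [ 0.002  0.002 -1.   ] F [0.1 1.7 3.8] open 30.7 q [0.01 0.11 1.81 0.   1.23 0.19]
top door ang 80.05 free [498.2 137.7] far [525.8 295.1] n [-7.5  8. ] 664
scene door ang 78.53 free [492.7 143.9] far [521.3 285. ] n [-6.8 10.7] 326
```

View pics/d.png

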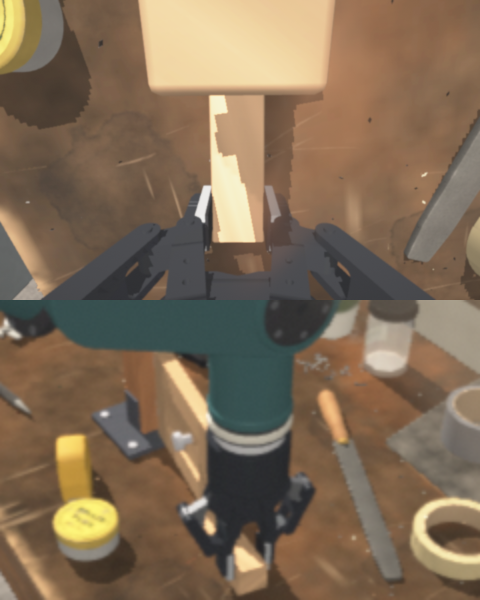

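Emit:
apply_moves --plan '[[[0.7, 3.9, 0, 0, 0, 0, 20], [0.7, 3.9, 0, 0, 0, 0, 20], [0.35, 2, 0, 0, 0, 0, 20], [0, 0, 0, 0, 0, 0, 20]]]'

```text
time: 7.97
eef_pos: [0.4858, 0.0673, 0.0288]
orientation: [0.287, 1.567, -1.468]
wrist_force: [-1.2, -4.5, 5.2]
opening: 0.0306
```

Emit:
apply_moves --plan '[[[0.35, 2, 0, 0, 0, 0, 20], [0.35, 2, 0, 0, 0, 0, 20], [0, 0, 0, 0, 0, 0, 20]]]'

```text
time: 8.22
eef_pos: [0.4865, 0.0711, 0.0288]
orientation: [0.271, 1.567, -1.485]
wrist_force: [-0.5, -4.6, 6.0]
opening: 0.0306
```

Emit:
apply_moves --plan '[[[0.35, 2, 0, 0, 0, 0, 20], [0.35, 2, 0, 0, 0, 0, 20], [0, 0, 0, 0, 0, 0, 20]]]'

```text
time: 8.47
eef_pos: [0.487, 0.074, 0.0288]
orientation: [0.14, 1.564, -1.616]
wrist_force: [-1.2, -8.0, 7.2]
opening: 0.0305
```

Emit:
apply_moves --plan '[[[0.35, 2, 0, 0, 0, 0, 20], [0, 0, 0, 0, 0, 0, 20]]]'

```text
time: 8.63
eef_pos: [0.4872, 0.0749, 0.0288]
orientation: [0.095, 1.562, -1.66]
wrist_force: [-2.1, -11.1, 8.3]
opening: 0.0307
```

Run:
```python
from h import *
st(); door(); wedge("wrist")
```

```text
t 8.63 tcp [487.2  74.9  28.8] jawang -10.6 tool x [-0.001 -0.009 -1.   ] F [ -2.1 -11.1   8.3] open 30.7 q [ 0.04  0.12  1.79 -0.01  1.23  0.23]
top door ang 79.98 free [500.5 152.7] far [525.9 296.2] n [-7.5  8.3] 604
wrist wedge ang 171.03 ends [499.2  57.1] [468.7  61.9] n -2.9 2.7 z at ends 33.1 33.2
```

Emit:
apply_moves --plan '[[[0.35, 2, 0, 0, 0, 0, 20], [0, 0, 0, 0, 0, 0, 20], [0.35, 2, 0, 0, 0, 0, 20], [0, 0, 0, 0, 0, 0, 20]]]'

```text
time: 9.17
eef_pos: [0.4877, 0.0774, 0.0288]
orientation: [0.053, 1.559, -1.703]
wrist_force: [-3.3, -15.6, 8.3]
opening: 0.0304
```

Emit:
apply_moves --plan '[[[0.35, 2, 0, 0, 0, 0, 20], [0.2, 1, 0, 0, 0, 0, 20], [0, 0, 0, 0, 0, 0, 20], [0, 0, 0, 0, 0, 0, 20]]]'

```text
time: 9.5
eef_pos: [0.488, 0.079, 0.0288]
orientation: [0.027, 1.556, -1.729]
wrist_force: [-4.6, -18.5, 9.8]
opening: 0.0309
```

Run:
```python
from h import *
st(); door(); wedge("wrist")
```

```text
t 9.5 tcp [488.   79.   28.8] jawang -10.61 tool x [-0.002 -0.014 -1.   ] F [ -4.6 -18.5   9.8] open 30.9 q [ 0.05  0.12  1.79 -0.01  1.23  0.24]
top door ang 79.57 free [501.3 160.8] far [526.3 296.7] n [-7.4  8.1] 565Traceback (most recent call last):
  File "<stdin>", line 2, in <module>
  File "h.py", line 21, in wedge
    d=arm.get_image(c); m=arm.silhouettes(c,"wedge")[0]["mask"]
                          ~~~~~~~~~~~~~~~~~~~~~~~~~~^^^
IndexError: list index out of range
```

Emit:
apply_moves --plan '[[[-0.5, -3, 0, 0, 0, 0, 20], [0, 0, 0, 0, 0, 0, 20], [0, 0, 0, 0, 0, 0, 60], [0, 0, 0, 0, 0, 0, 60], [0, 0, 0, 0, 0, 0, 60], [0, 0, 0, 0, 0, 0, 60]]]'

```text
time: 10.2
eef_pos: [0.4874, 0.0832, 0.0275]
orientation: [-1.449, 1.569, 3.079]
wrist_force: [0.6, 0.5, -0.1]
opening: 0.06
```

Run:
```python
from h import *
st(); door()
for c in ("wrist","scene"):
    try: wedge(c)
    except Exception: print("miss")
cv2.imwrite("pics/e.png",arm.get_image("wrist")["image"])
```

```text
t 10.2 tcp [487.4  83.2  27.5] jawang -10.58 tool x [-0.002  0.    -1.   ] F [ 0.6  0.5 -0.1] open 60.0 q [0.05 0.12 1.79 0.   1.23 0.24]
top door ang 79.93 free [501.8 160.6] far [525.9 296.6] n [-7.4  8. ] 569
miss
scene wedge ang 81.86 ends [480.4  57.2] [497.2 174.1] n -13.5 18.9 z at ends 21.8 10.5
```

View pics/e.png

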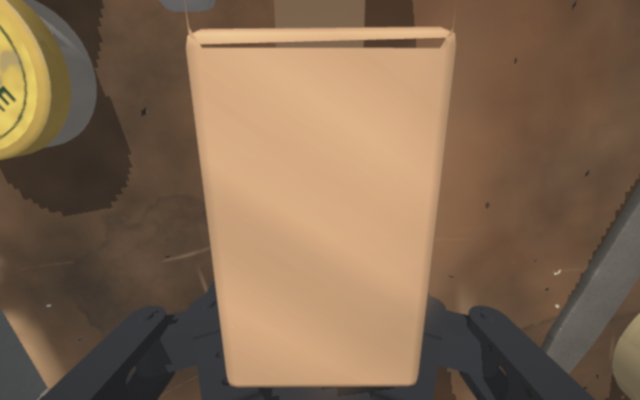

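Force is zero after release. I'll retreat back and up along the door line.

Emit:
apply_moves --plan '[[[-1, -6, 4, 0, 0, 0, 70], [-2, -10, 15, 0, 0, 0, 70], [-3, -15, 30, 0, 0, 0, 70], [-4, -20, 30, 0, 0, 0, 70], [-5, -25, 30, 0, 0, 0, 70], [-5, -25, 30, 0, 0, 0, 70], [-5, -25, 20, 0, 0, 0, 70], [0, 0, 0, 0, 0, 0, 70]]]'

```text
time: 11.22
eef_pos: [0.4651, -0.0473, 0.1938]
orientation: [1.313, 1.559, -0.446]
wrist_force: [0.2, -0.6, 0.6]
opening: 0.0696
```

Emit:
apply_moves --plan '[[[-10, -30, 10, 0, 0, 0, 70], [-10, -30, 10, 0, 0, 0, 70], [-10, -30, 0, 0, 0, 0, 70], [0, 0, 0, 0, 0, 0, 70]]]'

```text
time: 11.55
eef_pos: [0.4318, -0.1369, 0.2077]
orientation: [0.157, 1.568, -1.604]
wrist_force: [-0.0, -0.3, 0.4]
opening: 0.0699
```

Run:
```python
from h import *
st(); door(); door("scene")
for c in ("wrist","scene","top"):
    try: wedge(c)
    except Exception: print("miss",c)
d=arm.get_image("scene")["image"]; w=arm.get_image("wrist")["image"]
cv2.imwrite("pics/f.png",np.vstack([cv2.resize(w,(480,300)),cv2.resize(d[100:250,200:440],(480,300))]))
```

```text
t 11.55 tcp [ 431.8 -136.9  207.7] jawang -10.89 tool x [-0.    -0.003 -1.   ] F [-0.  -0.3  0.4] open 69.9 q [-0.43 -0.12  1.66 -0.    1.61 -0.24]
top door ang 80.21 free [497.2 137.8] far [524.3 295. ] n [-6.6  7.7] 578
scene door ang 80.72 free [495.3 134.9] far [520.8 291.1] n [-7.2  9.6] 435
wrist wedge ang 77.96 ends [ 431.1 -169.5] [449.6 -82.5] n -21.6 21.3 z at ends 26.7 26.5
scene wedge ang 83.91 ends [479.3  57.3] [493.8 193.6] n -12.1 22.5 z at ends 20.7 6.9
top wedge ang 86.31 ends [487.1  59.3] [495.4 186.9] n -16.9 19.6 z at ends 31.0 7.2
```

View pics/f.png

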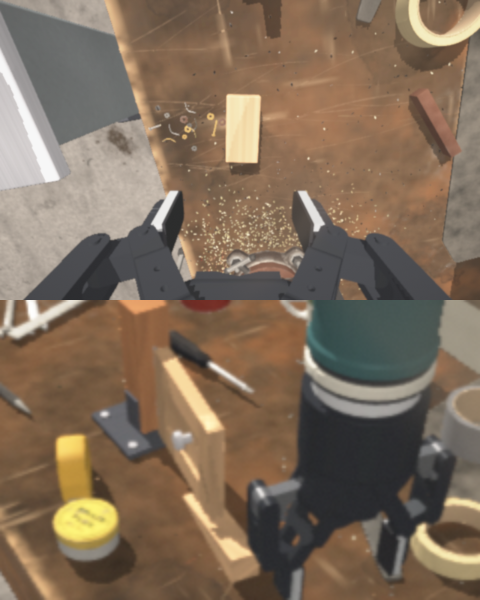

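The door angle is unchanged at 80° and the block hasn't moved. The wedge depth is uncertain: the butt reads y≈58–59, where I expected about 63. I'll check it from close by.

Emit:
apply_moves --plan '[[[10, 30, 0, 0, 0, 0, 0], [10, 30, 0, 0, 0, 0, 0], [10, 30, 0, 0, 0, 0, 0], [0, 0, 0, 0, 0, 0, 0], [0, 0, 0, 0, 0, 0, 0]]]'

```text
time: 12.57
eef_pos: [0.4633, -0.0416, 0.2073]
orientation: [-0.209, 1.57, -1.961]
wrist_force: [-0.8, -0.1, 0.1]
opening: 0.0093
```

Run:
```python
from h import *
st()
for c in ("wrist","top","scene"):
    d=arm.get_image(c)
    for n in ("wedge","door"):
      for r in arm.silhouettes(c,n)[:2]:
        p=pts(d,r["mask"])*1000; p=p[(p[:,1]>20)&(p[:,1]<320)]
        if len(p)<50: continue
        if n=="wedge":
            k=p[(p[:,2]>6)&(p[:,2]<40)]; s=k@[.1742,.9847,0]; top=k[s<np.percentile(s,.5)+12]
            print(c,n,round(r["confidence"],2),"s butt",np.percentile(s,[.3,1,3]).round(1),"butt mid",np.median(top,0).round(1),"z",np.percentile(top[:,2],[50,95]).round(1), len(k))
            f=k[(s>np.percentile(s,1)+5)&(s<137)]
            if len(f)>50: print("   top plane z vs s:",np.polyfit(f@[.1742,.9847,0],f[:,2],1).round(3),"ang",cv2.fitLine(f[:,:2].astype(np.float32),2,0,.01,.01).ravel().round(3))
        else:
            k=p[p[:,2]>122]; print(c,n,"top z",np.median(k[:,2]).round(2) if len(k) else None,"smin",np.percentile(k@[.1742,.9847,0],1).round(1) if len(k) else None)
cv2.imwrite("pics/g.png",arm.get_image("wrist")["image"])
```

```text
t 12.57 tcp [463.3 -41.6 207.3] jawang -10.37 tool x [-0. -0. -1.] F [-0.8 -0.1  0.1] open 9.3 q [-0.21 -0.09  1.63 -0.    1.6  -0.03]
wrist wedge 0.94 s butt [143.1 143.1 143.2] butt mid [484.6  64.5  32.5] z [32.5 34.2] 2624
top wedge 0.72 s butt [143.4 144.  145.6] butt mid [485.2  65.7  31. ] z [31.  34.2] 614
top door top z 130.98 smin 222.9
scene wedge 0.74 s butt [140.2 140.5 140.9] butt mid [481.2  59.7  23.9] z [23.9 33.9] 650
scene door top z 132.07 smin 219.4
```

View pics/g.png

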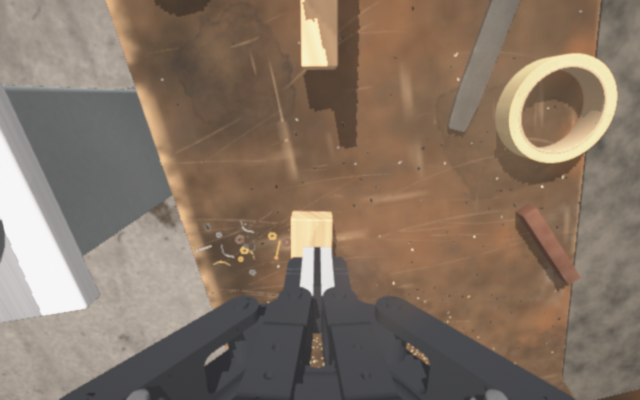

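Depth is 60.8 mm under the door, consistent with a jam. To be sure, I'll tap the butt with closed fingers to confirm about 15 N of clean push force.

Emit:
apply_moves --plan '[[[4, 18, -20, 0, 0, 0.4, 0], [4, 18, -25, 0, 0, 0, 0], [3, 16, -30, 0, 0, 0, 0], [3, 10, -30, 0, 0, 0, 0], [0, 0, -30, 0, 0, 0, 0], [0, 0, -20, 0, 0, 0, 0], [0, 0, -10, 0, 0, 0, 0], [0, 0, 0, 0, 0, 0, 0]]]'

```text
time: 13.73
eef_pos: [0.4751, 0.0191, 0.0397]
orientation: [-1.462, 1.565, 3.073]
wrist_force: [-1.1, -0.1, -0.8]
opening: 0.0
```

Emit:
apply_moves --plan '[[[1.2, 7, 0, 0, 0, 0, 0], [1.2, 7, 0, 0, 0, 0, 0], [0.9, 5, 0, 0, 0, 0, 0], [0.5, 3, 0, 0, 0, 0, 0], [0, 0, 0, 0, 0, 0, 0]]]'

```text
time: 14.15
eef_pos: [0.4819, 0.0419, 0.0436]
orientation: [1.794, 1.568, 0.047]
wrist_force: [-0.9, -0.3, -0.1]
opening: 0.0001
```

Run:
```python
from h import *
st()
```

```text
t 14.15 tcp [481.9  41.9  43.6] jawang -10.1 tool x [ 0.003  0.    -1.   ] F [-0.9 -0.3 -0.1] open 0.1 q [-0.03  0.08  1.8   0.    1.26  0.15]
```

Emit:
apply_moves --plan '[[[0.3, 3, 0, 0, 0, 0, 0], [0.3, 3, 0, 0, 0, 0, 0], [0, 0, 0, 0, 0, 0, 0]]]'

```text
time: 14.4
eef_pos: [0.4816, 0.0475, 0.0425]
orientation: [2.263, 1.57, 0.515]
wrist_force: [-0.5, -0.5, -0.3]
opening: 0.0002
```

Emit:
apply_moves --plan '[[[0.3, 2, 0, 0, 0, 0, 0], [0.3, 2, 0, 0, 0, 0, 0], [0, 0, 0, 0, 0, 0, 0]]]'

```text
time: 14.65
eef_pos: [0.4818, 0.0486, 0.0424]
orientation: [-0.018, 1.564, -1.766]
wrist_force: [-0.7, -7.5, 2.8]
opening: -0.0001
```

Emit:
apply_moves --plan '[[[0.3, 2, 0, 0, 0, 0, 0], [0.3, 2, 0, 0, 0, 0, 0], [0, 0, 0, 0, 0, 0, 0], [0, 0, 0, 0, 0, 0, 0]]]'

```text
time: 14.98
eef_pos: [0.482, 0.0498, 0.0424]
orientation: [-0.023, 1.559, -1.772]
wrist_force: [-2.5, -14.5, 3.0]
opening: -0.0002
```

Emit:
apply_moves --plan '[[[0.2, 1, 0, 0, 0, 0, 0], [0, 0, 0, 0, 0, 0, 0]]]'

```text
time: 15.15
eef_pos: [0.4821, 0.0501, 0.0425]
orientation: [-0.029, 1.557, -1.777]
wrist_force: [-3.0, -18.0, 3.1]
opening: 0.0001
```

The wedge resists a stiff 18 N, so it is jammed. Backing off.

Emit:
apply_moves --plan '[[[-1, -8, 0, 0, 0, 0, 0], [-2, -12, 2, 0, 0, 0, 0], [-2, -12, 15, 0, 0, 0, 0], [-3, -15, 30, 0, 0, 0, 0], [-3, -15, 35, 0, 0, 0, 0], [-3, -15, 35, 0, 0, 0, 0], [-3, -15, 35, 0, 0, 0, 0], [0, 0, 0, 0, 0, 0, 0]]]'

```text
time: 15.82
eef_pos: [0.4695, -0.0386, 0.203]
orientation: [1.493, 1.555, -0.258]
wrist_force: [0.7, -0.2, 0.9]
opening: -0.0003
```

Run:
```python
from h import *
st(); door(); 
d=arm.get_image("wrist"); r=arm.silhouettes("wrist","wedge")
for q in r[:2]:
    p=pts(d,q["mask"])*1000; k=p[(p[:,1]>20)&(p[:,2]>6)&(p[:,2]<40)]
    if len(k)>50: print("butt s",np.percentile(k@[.1742,.9847,0],.5).round(1),"depth",(np.percentile(k@[.1742,.9847,0],.5)+140-222.3).round(1))
r=arm.silhouettes("top","block") if arm.get_image("top") else 0
t=arm.get_image("top")["image"][120:270,180:500]; s=arm.get_image("scene")["image"][100:250,200:440]
cv2.imwrite("pics/h.png",np.vstack([cv2.resize(t,(560,262)),cv2.resize(s,(560,330))]))
```

```text
t 15.82 tcp [469.5 -38.6 203. ] jawang -10.32 tool x [ 0.015 -0.004 -1.   ] F [ 0.7 -0.2  0.9] open -0.3 q [-0.2  -0.09  1.64 -0.    1.58 -0.02]
top door ang 80.34 free [498.5 137.9] far [525.4 296. ] n [-7.7  8.8] 686
butt s 144.3 depth 62.0
```

View pics/h.png

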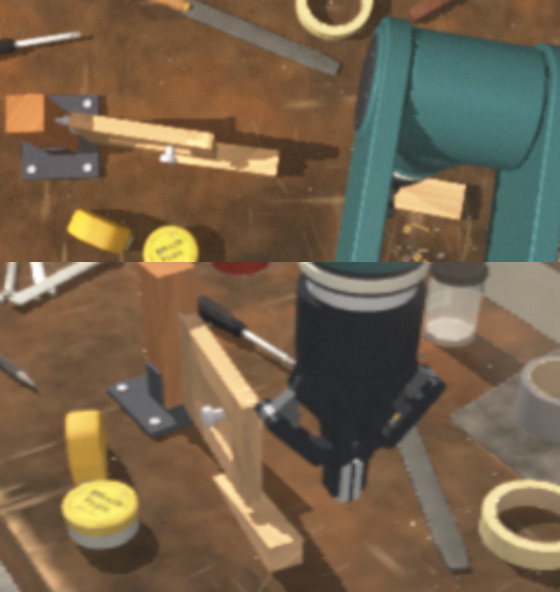

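The wedge sits flat and in line under the door's free end. It is 62 mm deep, the door angle is unchanged, and the gripper is clear.

```bash
python3 -c "
from plant import arm
print(arm.sign_off())"
```

```text
the job is handed in; nothing more can be done
None
```

The wedge is jammed under the free end of the door, and the job was handed in about 16 s into the 48 s limit. I gripped the wedge near its butt and carried it over in line with the door. I then slid it flat and thin end first under the free end until the wrist force reached 19 N, and let go. I followed with a tap on the butt using closed fingers, which moved it only about 1 mm at 18 N.

**Last checks:**
- **Depth:** the tip is about 62 mm under the door, within the 55–65 mm range where it jams.
- **Door angle:** it still reads 80.3°, against 80.0° at the start, which is within measuring noise.
- **Contact:** the gripper is clear of everything and the wrist force is about zero.
- **Block:** it looks untouched in the pictures; I did not measure its position again at the end.

**Disagreements:** Before the tap, the scene camera put the butt about 3 mm farther out than the wrist and top cameras did. I relied on the wrist camera. The networks also missed the wedge or mislabelled the block as the wedge a few times, and I discarded those results.

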